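# Roll the knurled collar loose and slide the flap bolt back

### The job

The bolt that keeps the oak flap of the corkscrew drawer shut is locked by a round knurled brass collar. With a fingertip on the collar's rim, pressing lightly and gripping nothing, roll it anticlockwise (seen from above) until its red dot has come round to the white mark for the second time, and stop it there. Only then push the bolt's brass knob away from the collar with a fingertip until the bolt's tip is clear of the keeper; leave the flap down and the utensils, mug and jar as they are.

Things in the scene. Friction and masses are not known exactly. Their poses are not given: they have to be found in the camera images.
- collar (a joint): angle of the collar in rad, growing anticlockwise seen from above. 0: tight, red dot at the white mark; dot at the mark again at 6.283 (first time) and 12.566 (second time). Starts between 0.6 and 5.6 (dot away from the mark), stops at 18.85. Turns stiffly (0.03 N m) and stays where it is left
- collar_top (a point): on the collar's vertical axis, level with its rim's top when not pressed (does not turn). Brass ring 68 mm across; flat ribbed rim top 23 to 34 mm from the axis, middle sunk 3 mm, knurled edge 8 mm above a dark housing 80 mm across. Sprung: sinks from about 2 N, at most 4 mm (8 N); turns pressed or not. Nothing within 48 mm of the axis is higher
- dot (a point): the red dot (10 mm) on top of the collar's rim, 28.5 mm from the axis; turns with the collar
- mark (a point): the white mark on the housing, 39 mm from the collar's axis, on the side of the drawer's front
- lock: dark steel lock on the oak rail. Origin on the collar's axis on the rail's top, 18 mm below the rim's top; z up, x to the drawer's rear, y along the rail towards the bolt's knob. Bolt runs along y under the collar; brass keeper at y = -116 mm. All but collar and knob under 13 mm high. Over 30 N from the fingers on lock, collar or bolt counts as gripping or forcing
- bolt (a joint): travel of the bolt in m: 0 shot through the keeper, grows as the knob is pushed along the lock's +y away from the collar; the tip is clear of the keeper beyond 0.024, the end stop is at 0.045. Slides with about 2 N and stays where it is left
- bolt_knob (a point): centre of the 18 mm brass ball on the bolt's knob, 28 mm above the rail; below it a 12 mm upright stem. 100 mm along the lock's +y from the collar's axis when the bolt is shot; free space of 35 mm or more all round the stem above 13 mm over the rail
- bolt_tip (a point): tip of the flat steel bolt, in the keeper at the start
- drawer: drawer standing on the table, 380 (x, front to rear) x 540 (y) x 75 mm high, origin under its centre; pine walls 12 mm thick, sage floor 8 mm thick, an oak rail 100 mm wide across the middle with its top 75 mm up, open compartment in front, flap behind
- flap (a joint): angle of the oak flap over the rear compartment in rad: 0 closed, level with the rail at 75 mm; hinged on the drawer's rear wall
- cork_puller: two-prong cork puller with a boxwood handle, about 85 x 75 x 18 mm, lying in the front compartment. Must not be disturbed; origin at the underside
- sardine_key: rusty iron sardine-tin key, 98 mm long, 8 mm thick, lying in the front compartment. Must not be disturbed; origin at the underside
- champagne_key: brass T-shaped champagne key, about 80 x 72 x 12 mm, lying in the front compartment. Must not be disturbed; origin at the underside
- can_opener: red-handled can opener, about 120 x 34 x 13 mm, lying in the front compartment. Must not be disturbed; origin at the underside
- stopper: silver-plated bottle stopper with a ball finial, 38 mm across the foot, 48 mm tall, standing on the flap behind the lock. Must not be disturbed; origin at the underside
- mug: blue mug, 80 mm across, 90 mm tall, on the table beside the drawer. Must not be disturbed; origin at the underside
- jar: glass jar with a brass lid, 70 mm across, 110 mm tall, on the table beside the drawer. Must not be disturbed; origin at the underside

How it is judged:
On the way, in this order (a step that is already met when the one before it is completed fails the run):
1. the collar is rolled until the dot is at the mark for the second time, the bolt still shot (value of joint collar between 12.126 and 13.006 rad and value of joint bolt below 0.005 m), for 0.2 s.
2. the bolt is pushed clear of the keeper (value of joint bolt above 0.024 m), for 0.2 s.
At the end, for the whole second after the job is handed in: The collar is at rest with its dot at the mark for the second time (12.566 rad, within 0.44 rad or 25 degrees), the bolt is drawn more than 24 mm, the flap is down (within 0.05 rad) and no bystander has moved 15 mm or more (value of joint collar between 12.126 and 13.006 rad and value of joint bolt above 0.024 m and value of joint flap below 0.05 rad and velocity of joint collar between -0.05 and 0.05 rad/s and distance of each of cork_puller, sardine_key, champagne_key, can_opener, stopper, mug, jar from where it was at the start of the episode below 0.015 m); the robot touches nothing.
It fails at once if the bolt is moved more than 5 mm before the collar is loosened (value of joint bolt above 0.005 m and value of joint collar below 12.126 rad).
It fails at once if the lock, its collar or its bolt is gripped or forced with more than 30 N (contact force between the fingers and lock above 30 N).
It fails at once if the flap is raised (value of joint flap above 0.1 rad).
It fails at once if a bystander is moved or lifted (distance of any of cork_puller, sardine_key, champagne_key, can_opener, stopper, mug, jar from where it was at the start of the episode above 0.02 m).
It also fails if it takes over 58 s, if anything falls off the work surface, if the arm or the gripper's body presses on something with over 40 N, if the wrist force passes 120 N, or if a joint passes its speed limit or range.

### The arm

A 7-joint arm with a two-finger parallel gripper is mounted at the origin on the work surface. World frame = base frame: x ahead of the robot, y to its left, z up, the work surface at z = 0. Lengths are in m, angles in rad, forces in N, time in s.
With the tool pointing down it reaches from about 0.35 to 0.9 m from the base axis. Payload 8.1 kg.
Tool frame: the origin (TCP) lies at the very end of the fingers, on their centre line; the grasp point (between the pads) lies grip_point_offset behind it (grip_point_offset is the distance from the TCP to the grasp point, in m); z points along the fingers, y is the direction in which the jaws open and shut (so a half turn about z gives the same grasp; the last joint's range is limited). The gripper opens to 92 mm and grips with 3 to 60 N. Pads are 19 mm wide; open, the fingers measure 130 mm over their backs; the gripper's body (75 mm by 190 mm) begins 47 mm behind the grasp point.
Start: joints at [-1.326, 0.434, 0.025, 1.573, -0.012, 1.134, -0.075], TCP at [0.213, 0.588, 0.227] pointing down, gripper open.
Joint ranges: [-2.62, 2.62], [-0.44, 2.09], [-1.27, 1.32], [0.08, 2.57], [-1.32, 4.46], [0.12, 2], [-2.74, 2.74]. Speed limits (rad/s): [2.22, 2.22, 3.01, 3.01, 3.14, 3.14, 3.14].

### API

Orientations are given as a rotation vector (axis times angle).
In Python, from cell import * gives the robot as it stands.
- The arm moves only by the tool drive_tool, never from a script. Its argument "increments" is a list of rows, each an object of numbers: "grip": the gripper's target within -1 to 1 (shut at 1, half-way at 0, fully open at -1); "tx", "ty", "tz": the shift along the world's x, y, z normalised to -1 to 1, where 1 is 400 mm; "turn": the turn about the world's z normalised to -1 to 1, where 1 is 60 degrees. In form: [{"grip": .., "tx": .., "ty": .., "tz": .., "turn": ..}, ...]. A call has 1 to 20 rows; each row is the pose to reach, as a shift and turn from the pose measured when the call began; what a row does not reach only later rows make up. A row lasts 1/10 s, in which the tool goes at most 50 mm and 8.59 degrees, less where a joint would pass 70% of its speed; a pose out of reach is approached as far as the arm can. A call with a number of a shift or a turn outside -1 to 1 is refused whole. A call with a gripper value outside its range is refused whole. The fingers move at their own pace and stop on an object; "newtons" is the grip in N (left out, the last holds). Time passes only in rows, so rows that repeat a pose let the fingers close. It gives the time, the measured TCP pose, the force and the opening at its end, in the units of the state.
- observe(): the state, without advancing time (a new reading comes with each control period).
- get_image(name): name is "scene" or "top" or "wrist"; returns the picture (384x512x3 uint8, red, green, blue); there is no depth.
- camera_info(name): a dict with "fx", "fy", "cx", "cy" (pixels), "eye" and "rotation" of the camera in the world; the wrist camera has in their place "hand_eye" (4x4, takes a point from camera to tool coordinates, whose origin is the TCP and whose axes are the flange's). Camera axes: x right, y down, z forward; pixel columns grow to the right and rows downward; lengths in m; the calibration is good to about 2 mm. The wrist camera is an equidistant fisheye: a pixel r from the principal point sees the ray r / f radians off the axis. A picture is of the moment at which its call begins: read the wrist's pose just before it. camera_info takes no time and is no camera call.
- sign_off(): hands the job in, once; it reports no verdict.
The state is a dict: "clock": time; "joints": joint angles; "dq": joint speeds; "joint_efforts": joint torques, N m; "position": TCP position; "ee_rot": TCP orientation; "force": force on the tool from outside, world axes, zero at the start; "ft_torque": the same for the moment, N m; "width": opening from 0.0 (shut) to 1.0 (fully open).
Only numpy, scipy, OpenCV 4.12 (cv2) and the standard library are available. Lean on these libraries where they do the work, as an engineer would, in place of code of your own. Each camera call takes 0.05 s, during which the arm holds its last target. There are 200 camera calls.

## Working session

There is one attempt and no reset: what is moved stays moved. The work goes in short steps, Python scripts to look and compute and a tool call to move; the robot and the scene stay as the last step left them, time stands still between calls to the robot, and variables do not carry over. Pictures are saved under pics/ and viewed, about 8 in all and at most 12, crops included, and the job is handed in when it is done.

Besides the shell and the picture viewer there is one more tool, called after "Emit:" as name([rows], argument=value, ...), one row to a line, values as JSON. drive_tool: Moves the arm, as the interface text tells. Its arguments: {"type":"object","properties":{"increments":{"type":"array","items":{"type":"object","properties":{"grip":{"type":"number"},"tx":{"type":"number"},"ty":{"type":"number"},"tz":{"type":"number"},"turn":{"type":"number"}}}},"newtons":{"type":"number"}},"required":["increments"]}

```bash
mkdir -p pics; ls; python3 - <<'E'
from cell import *
import cv2,numpy as np
s=observe(); print(s)
for n in("scene","top","wrist"): print(n,camera_info(n))
a=get_image("top"); b=get_image("scene")
cv2.imwrite("pics/top.png",cv2.resize(a[...,::-1],(800,600),interpolation=cv2.INTER_CUBIC))
cv2.imwrite("pics/scene.png",b[...,::-1])
E
```

```text
pics
{'clock': 0.0, 'joints': array([-1.32560134,  0.4352518 ,  0.02496814,  1.57407658, -0.01161272,
        1.13393374, -0.07510659]), 'dq': array([ 0.00058758,  0.00166691, -0.00089099,  0.00065562, -0.00158741,
        0.00313765, -0.00098842]), 'joint_efforts': array([ 7.90473878e-04, -6.67847300e+01,  9.85505171e-01, -3.14457214e+01,
       -6.04988867e-02,  4.32220974e-02,  1.82953181e-04]), 'position': array([0.2128975 , 0.58711185, 0.22593491]), 'ee_rot': array([-5.43661119e-01, -3.09405266e+00,  2.38446923e-03]), 'force': array([-1.20801481, -0.51344726, -0.54235938]), 'ft_torque': array([-0.02639395,  0.01237525, -0.05395431]), 'width': 1.0049384720860801}
scene {'fx': 457.39729404104884, 'fy': 457.39729404104884, 'cx': 258.9764404011733, 'cy': 193.1413534879964, 'eye': array([1.12138084, 0.78550036, 1.54017243]), 'rotation': array([-0.79356412, -2.74379014,  0.82704233])}
top {'fx': 390.97355758668766, 'fy': 390.97355758668766, 'cx': 253.9449376118945, 'cy': 187.8087439947672, 'eye': array([ 0.45338439, -0.02190657,  1.26500285]), 'rotation': array([-2.1515031 ,  2.19149139, -0.10546341])}
wrist {'fx': 297.3186396354542, 'fy': 297.3186396354542, 'cx': 257.38484059690745, 'cy': 188.6377664237453, 'hand_eye': array([[ 6.02775438e-05, -9.53529703e-01, -3.01299025e-01,
         8.22908042e-02],
       [ 9.99999955e-01, -3.06669884e-05,  2.97111568e-04,
        -8.42100782e-04],
       [-2.92544638e-04, -3.01299029e-01,  9.53529658e-01,
        -1.57132929e-01],
       [ 0.00000000e+00,  0.00000000e+00,  0.00000000e+00,
         1.00000000e+00]])}
```

View pics/top.png

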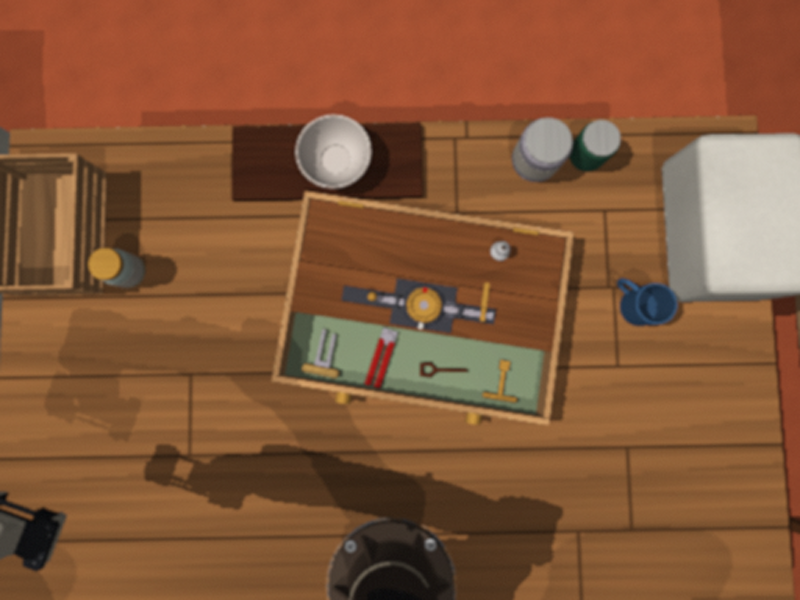

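The top view (800 px) shows the collar at about (424,306), the red dot at (425,291) almost opposite the white mark at (421,326), and the knob at (372,297). Next I compute positions.

```bash
cat > h.py <<'E'
from cell import *
import cv2,numpy as np
from scipy.spatial.transform import Rotation as R
def ray(n,u,v,s=None):
    c=camera_info(n); x=np.array([(u-c["cx"])/c["fx"],(v-c["cy"])/c["fy"]])
    if n!="wrist":
        return c["eye"],R.from_rotvec(c["rotation"]).apply([x[0],x[1],1])
    t=np.hypot(*x); d=np.r_[x/max(t,1e-9)*np.sin(t),np.cos(t)]
    H=c["hand_eye"]; Rt=R.from_rotvec(s["ee_rot"])
    return Rt.apply(H[:3,3])+s["position"],Rt.apply(H[:3,:3]@d)
def at(n,u,v,z,s=None):
    e,d=ray(n,u,v,s); return e+d*(z-e[2])/d[2]
E
python3 - <<'E'
from h import *
k=1.5625
for n,u,v,z in(("collar",424,306,.093),("dot",425,291,.093),("mark",421,326,.085),("knob",372,297,.103),("keeper",484,288,.08),("stopper",501,250,.12),("jar",105,265,.11)):
    print(n,at("top",(u+.5)/k-.5,(v+.5)/k-.5,z).round(4))
E
```

```text
collar [ 0.5429 -0.0743  0.093 ]
dot [ 0.5718 -0.0768  0.093 ]
mark [ 0.5049 -0.0679  0.085 ]
knob [0.5612 0.0251 0.103 ]
keeper [ 0.5769 -0.1926  0.08  ]
stopper [ 0.6446 -0.2214  0.12  ]
jar [0.6313 0.5336 0.11  ]
```

View pics/scene.png

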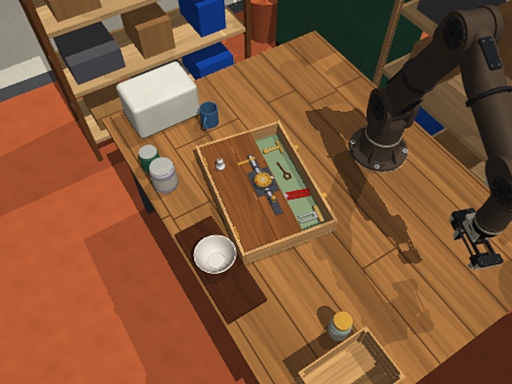

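The scene view agrees: lock at about (263,181), knob on the side away from the keeper, stopper behind it at (220,163), jar well clear of it. Moving over.

Emit:
drive_tool([
  {"grip": 1, "tx": 0.04, "ty": -0.1, "tz": 0},
  {"grip": 1, "tx": 0.08, "ty": -0.2},
  {"grip": 1, "tx": 0.12, "ty": -0.3},
  {"grip": 1, "tx": 0.16, "ty": -0.4},
  {"grip": 1, "tx": 0.2, "ty": -0.5},
  {"grip": 1, "tx": 0.24, "ty": -0.6},
  {"grip": 1, "tx": 0.28, "ty": -0.7},
  {"grip": 1, "tx": 0.32, "ty": -0.8},
  {"grip": 1, "tx": 0.36, "ty": -0.9},
  {"grip": 1, "tx": 0.4, "ty": -1},
  {"grip": 1, "tx": 0.4, "ty": -1},
], newtons=20)

```text
invalid input
```

Emit:
drive_tool([
  {"grip": 1, "tx": 0.04, "ty": -0.1, "tz": 0, "turn": 0},
  {"grip": 1, "tx": 0.08, "ty": -0.2, "tz": 0, "turn": 0},
  {"grip": 1, "tx": 0.16, "ty": -0.4, "tz": 0, "turn": 0},
  {"grip": 1, "tx": 0.2, "ty": -0.5, "tz": 0, "turn": 0},
  {"grip": 1, "tx": 0.28, "ty": -0.7, "tz": 0, "turn": 0},
  {"grip": 1, "tx": 0.32, "ty": -0.8, "tz": 0, "turn": 0},
  {"grip": 1, "tx": 0.4, "ty": -0.99, "tz": 0, "turn": 0},
  {"grip": 1, "tx": 0.4, "ty": -0.99, "tz": 0, "turn": 0},
  {"grip": 1, "tx": 0.4, "ty": -0.99, "tz": 0, "turn": 0},
  {"grip": 1, "tx": 0.4, "ty": -0.99, "tz": 0, "turn": 0},
], newtons=20)

```text
clock: 1.1
position: [0.3744, 0.1858, 0.226]
ee_rot: [0.556, 3.092, -0.004]
force: [-0.2, -0.7, 0.1]
width: 0.181
```

Emit:
drive_tool([
  {"grip": 1, "tx": 0.05, "ty": -0.12, "tz": 0, "turn": 0.08},
  {"grip": 1, "tx": 0.1, "ty": -0.24, "tz": 0, "turn": 0.16},
  {"grip": 1, "tx": 0.15, "ty": -0.36, "tz": -0.03, "turn": 0.16},
  {"grip": 1, "tx": 0.22, "ty": -0.48, "tz": -0.06, "turn": 0.16},
  {"grip": 1, "tx": 0.29, "ty": -0.625, "tz": -0.09, "turn": 0.16},
  {"grip": 1, "tx": 0.29, "ty": -0.625, "tz": -0.09, "turn": 0.16},
  {"grip": 1, "tx": 0.29, "ty": -0.625, "tz": -0.09, "turn": 0.16},
  {"grip": 1, "tx": 0.29, "ty": -0.625, "tz": -0.09, "turn": 0.16},
  {"grip": 1, "tx": 0.29, "ty": -0.625, "tz": -0.09, "turn": 0.16},
])

```text
clock: 2.0
position: [0.4901, -0.0628, 0.1898]
ee_rot: [-0.293, -3.128, 0.003]
force: [0.5, 1.1, 0.5]
width: 0.003
```

```bash
python3 - <<'E'
from h import *
s=observe(); print(s["clock"],s["position"],s["joints"].round(2),s["force"],s["width"])
a=get_image("wrist"); cv2.imwrite("pics/w1.png",a[...,::-1]); 
cv2.imwrite("pics/w1b.png",cv2.resize(a[...,::-1],(800,600),interpolation=cv2.INTER_CUBIC)); np.save("w1.npy",[*s["position"],*s["ee_rot"]])
E
```

```text
2.0 [ 0.49007188 -0.06275537  0.18984669] [-0.34  0.27  0.44  1.96 -0.14  0.94  1.56] [0.48806291 1.10517853 0.47707601] 0.003472287555925199
```

View pics/w1b.png

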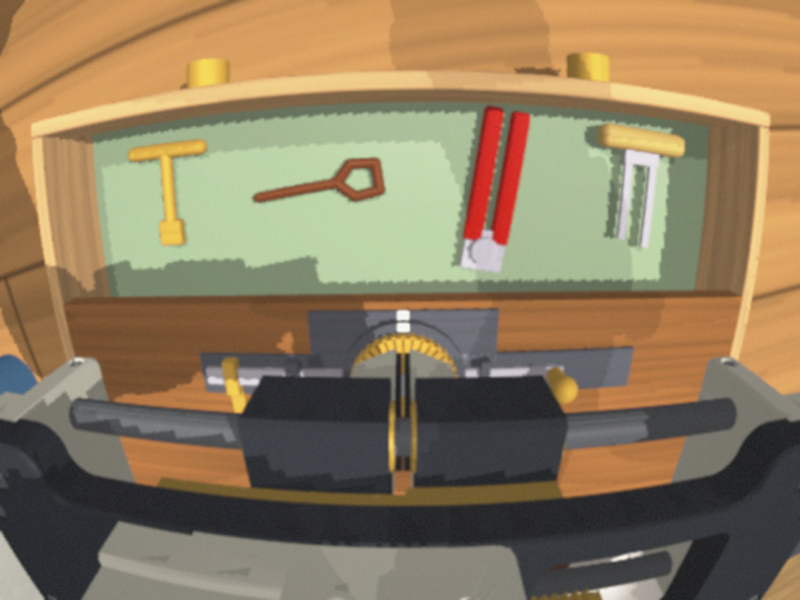

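The wrist view shows the white mark at (403,321), knob at (565,386), and the near half of the collar. The fingers hide the rest.

```bash
python3 - <<'E'
from h import *
p=np.load("w1.npy"); s=dict(position=p[:3],ee_rot=p[3:]); k=1.5625
for n,u,v,z in(("mark",403,321,.085),("knob",565,386,.103),("collar front edge",403,338,.093),("edgeL",352,372,.09),("edgeR",455,372,.09)):
    print(n,at("wrist",(u+.5)/k-.5,(v+.5)/k-.5,z,s).round(4))
# top camera: fit now (arm occludes?)
a=get_image("top")[150:250,200:360]; cv2.imwrite("pics/t2.png",cv2.resize(a[...,::-1],None,fx=5,fy=5,interpolation=cv2.INTER_CUBIC))
E
```

```text
mark [ 0.5065 -0.0664  0.085 ]
knob [0.5618 0.0258 0.103 ]
collar front edge [ 0.5141 -0.0679  0.093 ]
edgeL [ 0.5322 -0.1035  0.09  ]
edgeR [ 0.544  -0.0406  0.09  ]
```

Emit:
drive_tool([
  {"grip": 1, "tx": 0.063, "ty": -0.027, "tz": -0.08, "turn": 0},
  {"grip": 1, "tx": 0.063, "ty": -0.027, "tz": -0.16, "turn": 0},
  {"grip": 1, "tx": 0.063, "ty": -0.027, "tz": -0.2, "turn": 0},
  {"grip": 1, "tx": 0.063, "ty": -0.027, "tz": -0.23, "turn": 0},
  {"grip": 1, "tx": 0.063, "ty": -0.027, "tz": -0.23, "turn": 0},
  {"grip": 1, "tx": 0.063, "ty": -0.027, "tz": -0.23, "turn": 0},
])

```text
clock: 2.7
position: [0.5158, -0.073, 0.0988]
ee_rot: [0.29, 3.127, -0.003]
force: [0.3, -0.1, 0.7]
width: 0.007
```

Emit:
drive_tool([
  {"grip": 1, "tx": 0, "ty": 0, "tz": -0.006, "turn": 0},
  {"grip": 1, "tx": 0, "ty": 0, "tz": -0.013, "turn": 0},
  {"grip": 1, "tx": 0, "ty": 0, "tz": -0.013, "turn": 0},
  {"grip": 1, "tx": 0, "ty": 0, "tz": -0.013, "turn": 0},
])

```text
clock: 3.1
position: [0.5158, -0.073, 0.0938]
ee_rot: [0.29, 3.127, -0.003]
force: [-0.2, 0.1, -0.2]
width: 0.005
```

```bash
python3 - <<'E'
from h import *
s=observe(); print(s["clock"],s["position"],s["force"])
a=get_image("wrist"); cv2.imwrite("pics/w2.png",cv2.resize(a[170:330,130:380][...,::-1],None,fx=3.1,fy=3.1,interpolation=cv2.INTER_CUBIC))
E
```

```text
3.1 [ 0.51583505 -0.07299105  0.093822  ] [-0.24662948  0.09514231 -0.18812654]
```

View pics/w2.png

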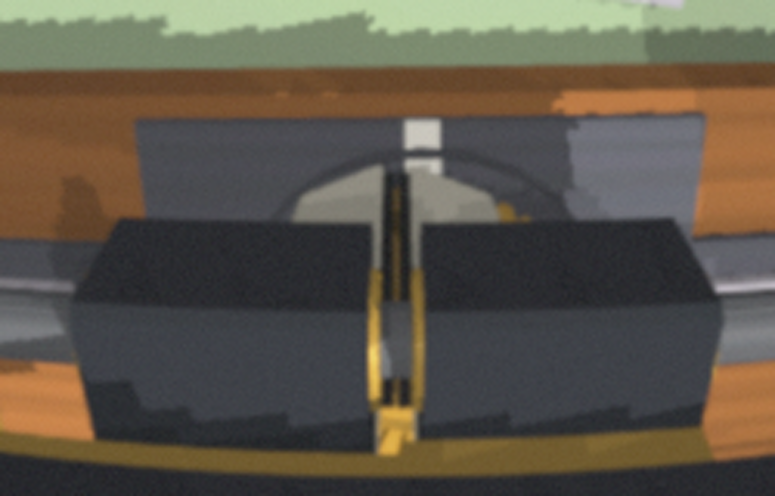

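The view shows the mark just beside the closed fingertips, with the fingers hiding the rim. Next I press lightly.

Emit:
drive_tool([
  {"grip": 1, "tx": 0, "ty": 0, "tz": -0.003, "turn": 0},
  {"grip": 1, "tx": 0, "ty": 0, "tz": -0.006, "turn": 0},
  {"grip": 1, "tx": 0, "ty": 0, "tz": -0.008, "turn": 0},
  {"grip": 1, "tx": 0, "ty": 0, "tz": -0.008, "turn": 0},
  {"grip": 1, "tx": 0, "ty": 0, "tz": -0.008, "turn": 0},
])

```text
clock: 3.65
position: [0.516, -0.0731, 0.0908]
ee_rot: [0.291, 3.126, -0.002]
force: [-1.0, 0.3, 4.9]
width: 0.008
```

Emit:
drive_tool([
  {"grip": 1, "tx": 0.0015, "ty": -0.0146, "tz": -0.001, "turn": 0},
  {"grip": 1, "tx": 0.0061, "ty": -0.0285, "tz": -0.001, "turn": 0},
  {"grip": 1, "tx": 0.0134, "ty": -0.0411, "tz": -0.001, "turn": 0},
  {"grip": 1, "tx": 0.0232, "ty": -0.052, "tz": -0.001, "turn": 0},
  {"grip": 1, "tx": 0.035, "ty": -0.0606, "tz": -0.001, "turn": 0},
  {"grip": 1, "tx": 0.0484, "ty": -0.0666, "tz": -0.001, "turn": 0},
  {"grip": 1, "tx": 0.0627, "ty": -0.0696, "tz": -0.001, "turn": 0},
  {"grip": 1, "tx": 0.0773, "ty": -0.0696, "tz": -0.001, "turn": 0},
  {"grip": 1, "tx": 0.0916, "ty": -0.0666, "tz": -0.001, "turn": 0},
  {"grip": 1, "tx": 0.0916, "ty": -0.0666, "tz": -0.001, "turn": 0},
])

```text
clock: 4.65
position: [0.5538, -0.1002, 0.0908]
ee_rot: [0.291, 3.125, -0.003]
force: [0.7, -0.4, 7.3]
width: 0.005
```

```bash
python3 - <<'E'
from h import *
s=observe(); print(s["clock"],s["position"],s["force"])
a=get_image("wrist"); b=get_image("top")
cv2.imwrite("pics/w3.png",np.hstack([cv2.resize(a[170:330,180:330][...,::-1],(400,427),interpolation=cv2.INTER_CUBIC),cv2.resize(b[160:235,235:305][...,::-1],(398,427),interpolation=cv2.INTER_CUBIC)]))
E
```

```text
4.65 [ 0.5537974  -0.10024786  0.09076172] [ 0.73618733 -0.37652248  7.3179627 ]
```

View pics/w3.png

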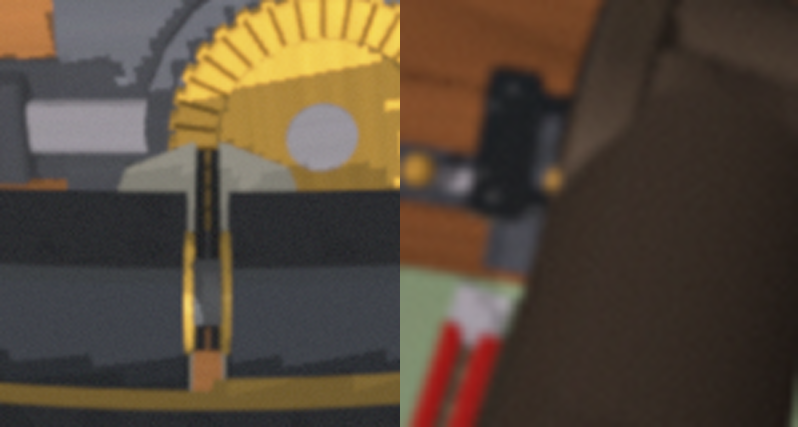

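The left half shows the knurled collar with its hub at crop (322,135). The dot is not in this crop. I'll automate the dot detection over the full wrist image.

```bash
cat >> h.py <<'E'
C=np.array([.5437,-.0735])
def dot():
    s=observe(); a=get_image("wrist").astype(int)
    red=((a[...,0]>1.8*a[...,1]+20)&(a[...,2]<a[...,1]+40)).astype(np.uint8)
    n,_,st,ce=cv2.connectedComponentsWithStats(red)
    print("t",round(s["clock"],2),s["position"].round(4),s["force"].round(1))
    for i in range(1,n):
        if st[i,4]>4:
            p=at("wrist",*ce[i],.0915,s)[:2]-C
            if np.hypot(*p)<.05: print("red area",st[i,4],"r mm",round(1e3*np.hypot(*p),1),"angle from mark deg",round((np.degrees(np.arctan2(p[1],p[0]))-169.6)%360,1))
    return s,a
E
python3 - <<'E'
from h import *
s,a=dot(); print("hub",at("wrist",300.75,220.6,.0885,s))
E
```

```text
t 4.75 [ 0.5538 -0.1002  0.0909] [ 1.1 -0.4  5.4]
red area 198 r mm 28.2 angle from mark deg 272.1
hub [ 0.54627151 -0.07357641  0.0885    ]
```

```bash
cat >> h.py <<'E'
def arc(n,step=12,R=.0285,tz=0.):
    p=observe()["position"]; q=p[:2]-C; f=np.arctan2(q[1],q[0])
    for i in range(1,n+1):
        g=f+np.radians(step*i); d=(C+R*np.array([np.cos(g),np.sin(g)])-p[:2])/.4
        print('{"grip":1,"tx":%.3f,"ty":%.3f,"tz":%.3f,"turn":0},'%(d[0],d[1],tz),end="")
E
python3 -c "
from h import *
arc(19)"
```

```text
{"grip":1,"tx":0.013,"ty":0.007,"tz":0.000,"turn":0},{"grip":1,"tx":0.025,"ty":0.016,"tz":0.000,"turn":0},{"grip":1,"tx":0.034,"ty":0.028,"tz":0.000,"turn":0},{"grip":1,"tx":0.041,"ty":0.041,"tz":0.000,"turn":0},{"grip":1,"tx":0.045,"ty":0.055,"tz":0.000,"turn":0},{"grip":1,"tx":0.046,"ty":0.070,"tz":0.000,"turn":0},{"grip":1,"tx":0.044,"ty":0.085,"tz":0.000,"turn":0},{"grip":1,"tx":0.039,"ty":0.099,"tz":0.000,"turn":0},{"grip":1,"tx":0.031,"ty":0.111,"tz":0.000,"turn":0},{"grip":1,"tx":0.020,"ty":0.122,"tz":0.000,"turn":0},{"grip":1,"tx":0.008,"ty":0.130,"tz":0.000,"turn":0},{"grip":1,"tx":-0.006,"ty":0.136,"tz":0.000,"turn":0},{"grip":1,"tx":-0.021,"ty":0.138,"tz":0.000,"turn":0},{"grip":1,"tx":-0.036,"ty":0.137,"tz":0.000,"turn":0},{"grip":1,"tx":-0.050,"ty":0.133,"tz":0.000,"turn":0},{"grip":1,"tx":-0.064,"ty":0.127,"tz":0.000,"turn":0},{"grip":1,"tx":-0.075,"ty":0.118,"tz":0.000,"turn":0},{"grip":1,"tx":-0.085,"ty":0.106,"tz":0.000,"turn":0},{"grip":1,"tx":-0.092,"ty":0.093,"tz":0.000,"turn":0},
```

Emit:
drive_tool([
  {"grip": 1, "tx": 0.013, "ty": 0.007, "tz": 0.0, "turn": 0},
  {"grip": 1, "tx": 0.025, "ty": 0.016, "tz": 0.0, "turn": 0},
  {"grip": 1, "tx": 0.034, "ty": 0.028, "tz": 0.0, "turn": 0},
  {"grip": 1, "tx": 0.041, "ty": 0.041, "tz": 0.0, "turn": 0},
  {"grip": 1, "tx": 0.045, "ty": 0.055, "tz": 0.0, "turn": 0},
  {"grip": 1, "tx": 0.046, "ty": 0.07, "tz": 0.0, "turn": 0},
  {"grip": 1, "tx": 0.044, "ty": 0.085, "tz": 0.0, "turn": 0},
  {"grip": 1, "tx": 0.039, "ty": 0.099, "tz": 0.0, "turn": 0},
  {"grip": 1, "tx": 0.031, "ty": 0.111, "tz": 0.0, "turn": 0},
  {"grip": 1, "tx": 0.02, "ty": 0.122, "tz": 0.0, "turn": 0},
  {"grip": 1, "tx": 0.008, "ty": 0.13, "tz": 0.0, "turn": 0},
  {"grip": 1, "tx": -0.006, "ty": 0.136, "tz": 0.0, "turn": 0},
  {"grip": 1, "tx": -0.021, "ty": 0.138, "tz": 0.0, "turn": 0},
  {"grip": 1, "tx": -0.036, "ty": 0.137, "tz": 0.0, "turn": 0},
  {"grip": 1, "tx": -0.05, "ty": 0.133, "tz": 0.0, "turn": 0},
  {"grip": 1, "tx": -0.064, "ty": 0.127, "tz": 0.0, "turn": 0},
  {"grip": 1, "tx": -0.064, "ty": 0.127, "tz": 0.0, "turn": 0},
])

```text
clock: 6.5
position: [0.5276, -0.0492, 0.091]
ee_rot: [0.291, 3.124, -0.003]
force: [0.2, -1.3, 5.2]
width: 0.008
```

```bash
python3 -c "
from h import *
dot()
arc(17)"
```

```text
t 6.5 [ 0.5276 -0.0492  0.091 ] [ 0.2 -1.3  5.2]
{"grip":1,"tx":-0.011,"ty":-0.011,"tz":0.000,"turn":0},{"grip":1,"tx":-0.020,"ty":-0.023,"tz":0.000,"turn":0},{"grip":1,"tx":-0.027,"ty":-0.036,"tz":0.000,"turn":0},{"grip":1,"tx":-0.030,"ty":-0.050,"tz":0.000,"turn":0},{"grip":1,"tx":-0.031,"ty":-0.065,"tz":0.000,"turn":0},{"grip":1,"tx":-0.029,"ty":-0.080,"tz":0.000,"turn":0},{"grip":1,"tx":-0.023,"ty":-0.094,"tz":0.000,"turn":0},{"grip":1,"tx":-0.015,"ty":-0.106,"tz":0.000,"turn":0},{"grip":1,"tx":-0.004,"ty":-0.117,"tz":0.000,"turn":0},{"grip":1,"tx":0.008,"ty":-0.125,"tz":0.000,"turn":0},{"grip":1,"tx":0.022,"ty":-0.130,"tz":0.000,"turn":0},{"grip":1,"tx":0.037,"ty":-0.132,"tz":0.000,"turn":0},{"grip":1,"tx":0.052,"ty":-0.131,"tz":0.000,"turn":0},{"grip":1,"tx":0.066,"ty":-0.127,"tz":0.000,"turn":0},{"grip":1,"tx":0.079,"ty":-0.120,"tz":0.000,"turn":0},{"grip":1,"tx":0.091,"ty":-0.111,"tz":0.000,"turn":0},{"grip":1,"tx":0.100,"ty":-0.099,"tz":0.000,"turn":0},
```

Emit:
drive_tool([
  {"grip": 1, "tx": -0.011, "ty": -0.011, "tz": 0.0, "turn": 0},
  {"grip": 1, "tx": -0.02, "ty": -0.023, "tz": 0.0, "turn": 0},
  {"grip": 1, "tx": -0.027, "ty": -0.036, "tz": 0.0, "turn": 0},
  {"grip": 1, "tx": -0.03, "ty": -0.05, "tz": 0.0, "turn": 0},
  {"grip": 1, "tx": -0.031, "ty": -0.065, "tz": 0.0, "turn": 0},
  {"grip": 1, "tx": -0.029, "ty": -0.08, "tz": 0.0, "turn": 0},
  {"grip": 1, "tx": -0.023, "ty": -0.094, "tz": 0.0, "turn": 0},
  {"grip": 1, "tx": -0.015, "ty": -0.106, "tz": 0.0, "turn": 0},
  {"grip": 1, "tx": -0.004, "ty": -0.117, "tz": 0.0, "turn": 0},
  {"grip": 1, "tx": 0.008, "ty": -0.125, "tz": 0.0, "turn": 0},
  {"grip": 1, "tx": 0.022, "ty": -0.13, "tz": 0.0, "turn": 0},
  {"grip": 1, "tx": 0.037, "ty": -0.132, "tz": 0.0, "turn": 0},
  {"grip": 1, "tx": 0.052, "ty": -0.131, "tz": 0.0, "turn": 0},
  {"grip": 1, "tx": 0.066, "ty": -0.127, "tz": 0.0, "turn": 0},
  {"grip": 1, "tx": 0.079, "ty": -0.12, "tz": 0.0, "turn": 0},
  {"grip": 1, "tx": 0.079, "ty": -0.12, "tz": 0.0, "turn": 0},
])

```text
clock: 8.15
position: [0.5597, -0.0967, 0.0909]
ee_rot: [0.29, 3.124, -0.003]
force: [1.2, -0.7, 4.4]
width: 0.006
```

```bash
python3 -c "
from h import *
dot()
arc(13)"
```

```text
t 8.15 [ 0.5597 -0.0967  0.0909] [ 1.2 -0.7  4.4]
red area 193 r mm 29.9 angle from mark deg 241.0
{"grip":1,"tx":0.012,"ty":0.009,"tz":0.000,"turn":0},{"grip":1,"tx":0.021,"ty":0.021,"tz":0.000,"turn":0},{"grip":1,"tx":0.027,"ty":0.034,"tz":0.000,"turn":0},{"grip":1,"tx":0.031,"ty":0.049,"tz":0.000,"turn":0},{"grip":1,"tx":0.031,"ty":0.064,"tz":0.000,"turn":0},{"grip":1,"tx":0.028,"ty":0.078,"tz":0.000,"turn":0},{"grip":1,"tx":0.023,"ty":0.092,"tz":0.000,"turn":0},{"grip":1,"tx":0.014,"ty":0.104,"tz":0.000,"turn":0},{"grip":1,"tx":0.004,"ty":0.115,"tz":0.000,"turn":0},{"grip":1,"tx":-0.009,"ty":0.122,"tz":0.000,"turn":0},{"grip":1,"tx":-0.023,"ty":0.127,"tz":0.000,"turn":0},{"grip":1,"tx":-0.038,"ty":0.129,"tz":0.000,"turn":0},{"grip":1,"tx":-0.053,"ty":0.128,"tz":0.000,"turn":0},
```

Emit:
drive_tool([
  {"grip": 1, "tx": 0.012, "ty": 0.009, "tz": 0.0, "turn": 0},
  {"grip": 1, "tx": 0.021, "ty": 0.021, "tz": 0.0, "turn": 0},
  {"grip": 1, "tx": 0.027, "ty": 0.034, "tz": 0.0, "turn": 0},
  {"grip": 1, "tx": 0.031, "ty": 0.049, "tz": 0.0, "turn": 0},
  {"grip": 1, "tx": 0.031, "ty": 0.064, "tz": 0.0, "turn": 0},
  {"grip": 1, "tx": 0.028, "ty": 0.078, "tz": 0.0, "turn": 0},
  {"grip": 1, "tx": 0.023, "ty": 0.092, "tz": 0.0, "turn": 0},
  {"grip": 1, "tx": 0.014, "ty": 0.104, "tz": 0.0, "turn": 0},
  {"grip": 1, "tx": 0.004, "ty": 0.115, "tz": 0.0, "turn": 0},
  {"grip": 1, "tx": 0.004, "ty": 0.115, "tz": 0.0, "turn": 0},
])

```text
clock: 9.2
position: [0.5605, -0.0499, 0.0909]
ee_rot: [0.289, 3.125, -0.002]
force: [-1.0, -0.1, 5.4]
width: 0.006
```

```bash
python3 -c "
from h import *
s,a=dot()
cv2.imwrite('pics/w4.png',cv2.resize(a[150:310,150:350][...,::-1].astype(np.uint8),(700,560),interpolation=cv2.INTER_CUBIC))
arc(5)"
```

```text
t 9.2 [ 0.5605 -0.0499  0.0909] [-1.  -0.1  5.4]
red area 236 r mm 25.8 angle from mark deg 342.1
{"grip":1,"tx":-0.014,"ty":0.006,"tz":0.000,"turn":0},{"grip":1,"tx":-0.028,"ty":0.011,"tz":0.000,"turn":0},{"grip":1,"tx":-0.043,"ty":0.012,"tz":0.000,"turn":0},{"grip":1,"tx":-0.057,"ty":0.011,"tz":0.000,"turn":0},{"grip":1,"tx":-0.072,"ty":0.006,"tz":0.000,"turn":0},
```

View pics/w4.png

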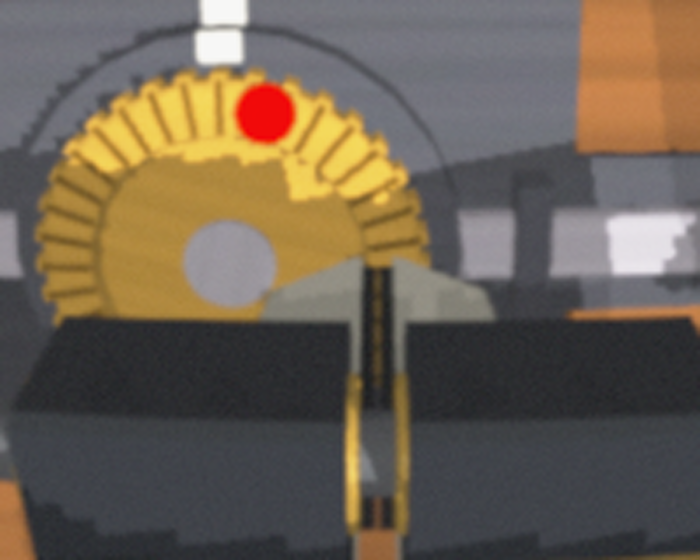

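The dot is at (265,112), the mark at (220,45) and the hub at (230,263), so it is about 17° short. One small nudge, then lift.

Emit:
drive_tool([
  {"grip": 1, "tx": -0.012, "ty": 0.005, "tz": 0.0, "turn": 0},
  {"grip": 1, "tx": -0.024, "ty": 0.009, "tz": 0.0, "turn": 0},
  {"grip": 1, "tx": -0.024, "ty": 0.009, "tz": 0.0, "turn": 0},
  {"grip": 1, "tx": -0.024, "ty": 0.009, "tz": 0.0, "turn": 0},
])

```text
clock: 9.65
position: [0.5504, -0.0458, 0.0908]
ee_rot: [0.288, 3.126, -0.001]
force: [-0.7, -0.8, 5.8]
width: 0.008
```

```bash
python3 -c "
from h import *
s,a=dot()"
```

```text
t 9.65 [ 0.5504 -0.0458  0.0908] [-0.7 -0.8  5.8]
red area 222 r mm 25.7 angle from mark deg 2.6
```

Emit:
drive_tool([
  {"grip": 1, "tx": 0, "ty": 0, "tz": 0.02, "turn": 0},
  {"grip": 1, "tx": 0, "ty": 0, "tz": 0.06, "turn": 0},
  {"grip": 1, "tx": 0, "ty": 0, "tz": 0.1, "turn": 0},
  {"grip": 1, "tx": 0, "ty": 0, "tz": 0.1, "turn": 0},
  {"grip": 1, "tx": 0.011, "ty": 0.083, "tz": 0.1, "turn": 0},
  {"grip": 1, "tx": 0.011, "ty": 0.083, "tz": 0.1, "turn": 0},
  {"grip": 1, "tx": 0.011, "ty": 0.083, "tz": 0.1, "turn": 0},
])

```text
clock: 10.4
position: [0.5541, -0.0114, 0.13]
ee_rot: [0.285, 3.128, -0.001]
force: [0.2, -1.0, 0.4]
width: 0.002
```

```bash
python3 -c "
from h import *
s,a=dot()
cv2.imwrite('pics/w5.png',cv2.resize(a[130:290,120:360][...,::-1].astype(np.uint8),(780,520),interpolation=cv2.INTER_CUBIC))"
```

```text
t 10.4 [ 0.5541 -0.0114  0.13  ] [ 0.2 -1.   0.4]
red area 138 r mm 24.9 angle from mark deg 4.8
```

View pics/w5.png

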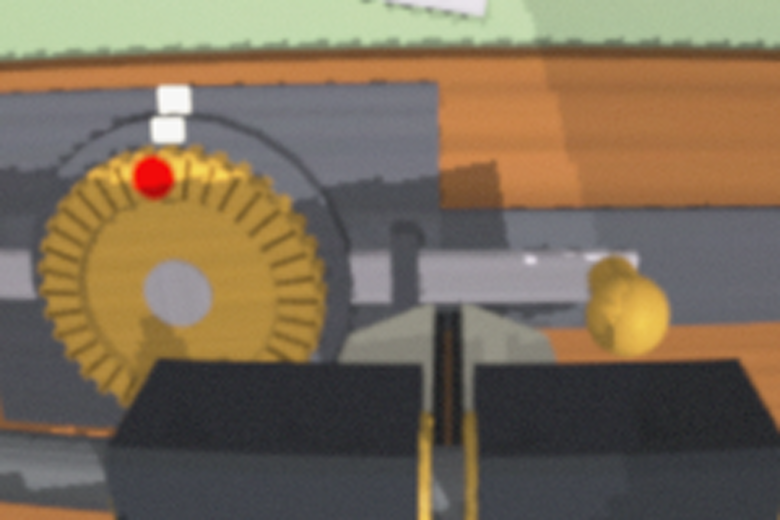

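The dot at (153,177) is in line with the mark at (168,130). The fingertip sits in the gap between the collar and the knob at (628,315). Descend, then push.

Emit:
drive_tool([
  {"grip": 1, "tx": 0, "ty": 0, "tz": -0.04, "turn": 0},
  {"grip": 1, "tx": 0, "ty": 0, "tz": -0.082, "turn": 0},
  {"grip": 1, "tx": 0, "ty": 0, "tz": -0.082, "turn": 0},
  {"grip": 1, "tx": 0.002, "ty": 0.01, "tz": -0.082, "turn": 0},
  {"grip": 1, "tx": 0.004, "ty": 0.02, "tz": -0.082, "turn": 0},
  {"grip": 1, "tx": 0.006, "ty": 0.03, "tz": -0.082, "turn": 0},
  {"grip": 1, "tx": 0.007, "ty": 0.04, "tz": -0.082, "turn": 0},
  {"grip": 1, "tx": 0.009, "ty": 0.05, "tz": -0.082, "turn": 0},
])

```text
clock: 11.25
position: [0.558, 0.0076, 0.0978]
ee_rot: [0.287, 3.127, -0.002]
force: [-0.6, -2.6, 1.3]
width: 0.003
```

Emit:
drive_tool([
  {"grip": 1, "tx": 0.002, "ty": 0.01, "tz": 0, "turn": 0},
  {"grip": 1, "tx": 0.004, "ty": 0.02, "tz": 0, "turn": 0},
  {"grip": 1, "tx": 0.006, "ty": 0.03, "tz": 0, "turn": 0},
  {"grip": 1, "tx": 0.007, "ty": 0.04, "tz": 0, "turn": 0},
  {"grip": 1, "tx": 0.009, "ty": 0.05, "tz": 0, "turn": 0},
  {"grip": 1, "tx": 0.011, "ty": 0.06, "tz": 0, "turn": 0},
  {"grip": 1, "tx": 0.013, "ty": 0.07, "tz": 0, "turn": 0},
  {"grip": 1, "tx": 0.013, "ty": 0.07, "tz": 0, "turn": 0},
  {"grip": 1, "tx": 0.013, "ty": 0.07, "tz": 0, "turn": 0},
])

```text
clock: 12.15
position: [0.5633, 0.0361, 0.0977]
ee_rot: [0.286, 3.127, -0.001]
force: [0.3, 0.5, 0.1]
width: 0.001
```

```bash
python3 -c "
from h import *
s,a=dot()
cv2.imwrite('pics/w6.png',cv2.resize(a[130:290,60:360][...,::-1].astype(np.uint8),(800,427),interpolation=cv2.INTER_CUBIC))"
```

```text
t 12.15 [0.5633 0.0361 0.0977] [0.3 0.5 0.1]
red area 139 r mm 24.8 angle from mark deg 5.7
```

View pics/w6.png

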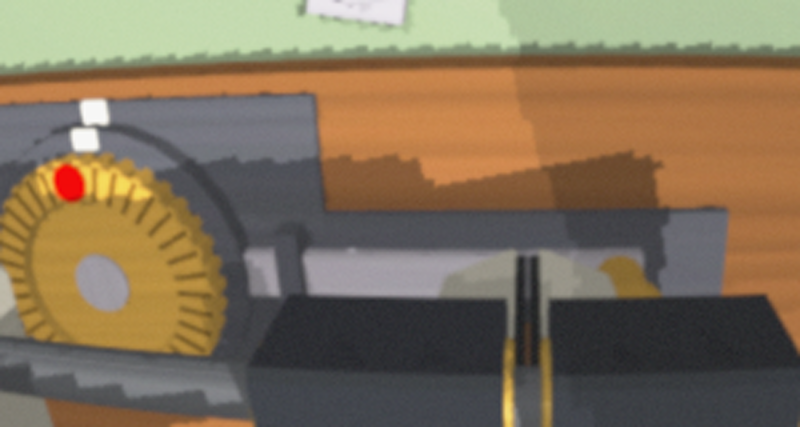

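The bolt has moved with the fingertip, and the knob is now at about (628,275). Back off, lift and check.

Emit:
drive_tool([
  {"grip": 1, "tx": -0.002, "ty": -0.013, "tz": 0, "turn": 0},
  {"grip": 1, "tx": -0.002, "ty": -0.013, "tz": 0, "turn": 0},
  {"grip": 1, "tx": -0.002, "ty": -0.013, "tz": 0.08, "turn": 0},
  {"grip": 1, "tx": -0.002, "ty": -0.013, "tz": 0.18, "turn": 0},
  {"grip": 1, "tx": -0.002, "ty": -0.013, "tz": 0.25, "turn": 0},
  {"grip": 1, "tx": -0.002, "ty": -0.013, "tz": 0.25, "turn": 0},
  {"grip": 1, "tx": 0.1, "ty": -0.013, "tz": 0.25, "turn": 0},
  {"grip": 1, "tx": 0.18, "ty": -0.013, "tz": 0.25, "turn": 0},
  {"grip": 1, "tx": 0.18, "ty": -0.013, "tz": 0.25, "turn": 0},
  {"grip": 1, "tx": 0.18, "ty": -0.013, "tz": 0.25, "turn": 0},
  {"grip": 1, "tx": 0.18, "ty": -0.013, "tz": 0.25, "turn": 0},
])

```text
clock: 13.3
position: [0.6342, 0.0305, 0.197]
ee_rot: [-0.287, -3.128, 0.002]
force: [-1.0, -0.2, 0.3]
width: 0.005
```

```bash
python3 -c "
from h import *
s,a=dot()
np.save('w7.npy',[*s['position'],*s['ee_rot']])
cv2.imwrite('pics/w7.png',cv2.resize(a[...,::-1].astype(np.uint8),(800,600),interpolation=cv2.INTER_CUBIC))"
```

```text
t 13.3 [0.6342 0.0305 0.197 ] [-1.  -0.2  0.3]
red area 78 r mm 25.3 angle from mark deg 5.5
```

View pics/w7.png

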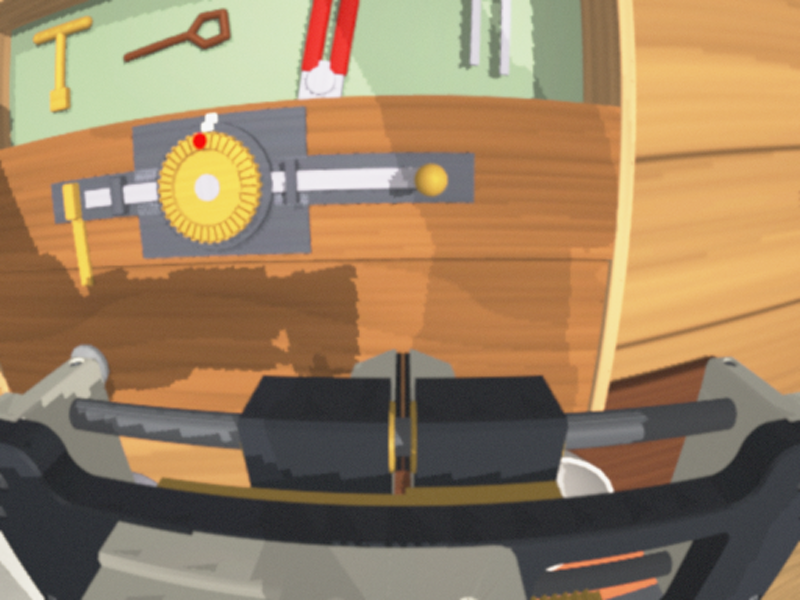

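```bash
python3 -c "
from h import *
p=np.load('w7.npy'); s=dict(position=p[:3],ee_rot=p[3:]); k=1.5625
f=lambda u,v,z: at('wrist',(u+.5)/k-.5,(v+.5)/k-.5,z,s)[:2]
K=f(431,180,.103); H=f(207,187,.0885); T=f(86,198,.08); Kp=f(72,200,.083); D=f(200,141,.093); M=f(208,125,.085)
print('knob',K,'from hub',np.hypot(*(K-H)),'from start',np.hypot(*(K-[.5615,.0255])),'tip-keeper',np.hypot(*(T-Kp)),'hub-tip',np.hypot(*(T-H)))
a=lambda q:np.degrees(np.arctan2(*(q-H)[::-1])); print('dot-mark deg',a(D)-a(M))"
```

```text
knob [0.57018913 0.05710499] from hub 0.1331509863173688 from start 0.03277767736824758 tip-keeper 0.011323450408324854 hub-tip 0.10220485823465823
dot-mark deg 3.812305210222547
```

The knob has moved 33 mm (over 24 mm), the tip is clear of the keeper, and the dot is about 4–6° past the mark. Nothing is being touched, so I'll hand the job in.

```bash
python3 -c "
from cell import *
print(sign_off())"
```

```text
the job is handed in; nothing more can be done
None
```

I rolled the collar round to the mark for the second time, then pushed the bolt clear of the keeper and handed the job in at about 13 s. `sign_off` reports no verdict, so these figures are my own last checks:

- **Collar:** I rolled it with the closed fingertips pressing on the rim, at 4–7 N in the readings. It went from about 185° to about 724° in total, so the dot is 4–6° past the mark; the tolerance is 25°. The dot was hidden behind the fingers for part of the roll. I got the turn count from the dot's position when visible and how far the fingertip had travelled.
- **Bolt:** I lifted off the collar, then pushed the knob from the collar side with about 3 N. It moved about 33 mm (24 mm needed), and the last picture shows the bolt's tip about 11 mm clear of the keeper.
- **Rest of the scene:** The flap is down. In the last picture the utensils in view look untouched, but the stopper, mug and jar were not checked there; the arm never went near them. It finished about 0.2 m up, touching nothing.

Two things went wrong or disagreed. The first move call was refused as invalid input, before anything moved. The dot's measured radius came out 25–30 mm against the true 28.5 mm, which fits my estimate of the collar's centre being off by 2–3 mm.

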